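# Dispense one sample tube through the lever guard

## Task

Push the dispenser's catch tray fully home with the closed fingers, then reach through the window of the guard and press the release lever right down once, without touching the guard, so that one tube rolls out into the tray; let the lever come back up and leave the other tubes in the chute. Nothing is to be gripped or lifted, the tubes are not to be touched, and the things standing by stay where they are.

Things in the scene. Friction and masses are not known exactly. Their poses are not given: they have to be found in the camera images.
- dispenser: Gravity tube dispenser fixed to the table: white sheet-metal chute 118 mm wide, floor sloping 10 degrees down to the front. Origin on the table under the chute; -x is its front, +y its left. Chute from x = -0.05 to 0.11; its back end up to 90 mm high. Guard and lever on its right (-y) side. Two tray rails 9 mm high lie on the table at y = +-0.064 as far as x = -0.168
- lip (a point): front edge of the chute's floor, 34 mm above the table, where the tubes roll out. A steel yoke across the chute (top 80 mm above the table), part of the release lever, holds the first tube on two prongs; as the lever goes down its two fingers hold back the second: one full stroke lets exactly one tube out, and the next rolls up to the prongs once the lever is back up
- guard: Guard over the release lever, fixed to the dispenser at its right: grey top frame 104 x 97 mm, 3 mm thick, top face 95 mm above the table, on four posts, clear panels on the front, back and right side; same origin and axes as the dispenser
- window (a point): centre of the guard's window, at the top face of the grey frame, 95 mm above the table; the opening is 80 mm (dispenser x) by 76 mm (dispenser y), bars round it 9 to 12 mm wide; fully closed fingers pass easily, opened ones do not
- paddle (a point): press point: middle of the top face of the release lever's steel paddle inside the guard, about 33 mm below the window's centre; the paddle is 40 mm (x) by 58 mm (y), its edges 20 mm from here in x, 21 mm to the right and 37 mm to the left, tilted 10 degrees like the chute; at full stroke this point has gone down 12 mm
- release_lever (a joint): angle of the release lever, rad: 0 up (at rest), 0.10 fully down at its stop; a spring returns it; pressing at the paddle takes about 2 N at first and 4 to 6 N near the stop; the tube is let go at about 0.06
- tray (a joint): how far the catch tray stands out of the dispenser to the front, m: 0 fully home at its stop, at most 0.065; it slides along the dispenser's x with 1 to 2 N of friction and stays where it is left
- tray_tab (a point): middle of the outer (front) face of the catch tray's upright tab, 30 mm above the table; push here in the dispenser's +x direction. Aluminium tray 60 (x) by 119 mm (y), front wall 3 mm thick and 26 mm high, tab 60 mm wide, its top 42 mm above the table; its rubber floor 6 to 9 mm above the table slopes to the front. Axes as the dispenser's
- tube_a: first tube, the lowest, against the prongs: screw-cap sample tube lying across the chute, body 15.5 mm, cap 19 mm in diameter, 108 mm long, 16 g, loose; origin at its round bottom end on its axis, z along the tube to the cap; cap to the left
- tube_b: second tube: screw-cap sample tube lying across the chute, body 15.5 mm, cap 19 mm in diameter, 108 mm long, 16 g, loose; origin at its round bottom end on its axis, z along the tube to the cap; cap to the right
- tube_c: third tube: screw-cap sample tube lying across the chute, body 15.5 mm, cap 19 mm in diameter, 108 mm long, 16 g, loose; origin at its round bottom end on its axis, z along the tube to the cap; cap to the left
- tube_d: fourth tube: screw-cap sample tube lying across the chute, body 15.5 mm, cap 19 mm in diameter, 108 mm long, 16 g, loose; origin at its round bottom end on its axis, z along the tube to the cap; cap to the right
- tube_e: fifth tube: screw-cap sample tube lying across the chute, body 15.5 mm, cap 19 mm in diameter, 108 mm long, 16 g, loose; origin at its round bottom end on its axis, z along the tube to the cap; cap to the left
- dropper_bottle: brown dropper bottle, 33 mm across, 102 mm tall, standing to the left of the dispenser, loose; origin under its middle
- labels: white roll of labels, 79 mm across, 30 mm high, lying flat to the left of the dispenser, loose; origin under its middle
- marker: white marker pen with a black cap, 135 x 17 mm, lying to the left of the tray, loose; origin under its middle, length along its y

How it is judged (in metres and radians):
On the way, in this order (a step that is already met when the one before it is completed fails the run):
1. the catch tray is pushed fully home (within 4 mm), the first tube still in the chute (value of joint tray below 0.004 m and x of tube_a in the frame of dispenser above -0.036 m and z of tube_a in the frame of dispenser above 0.04 m), for 0.2 s.
2. the release lever is pressed right down (beyond 0.08 of its 0.10 rad) (value of joint release_lever above 0.08 rad), for 0.1 s.
At the end, for the whole second after the job is handed in: The tray is home within 4 mm, the release lever is back up (under 0.01 rad), the first tube lies still in the tray (under 30 mm/s), and the other four tubes are still in the chute (value of joint tray below 0.004 m and value of joint release_lever below 0.01 rad and linear speed of tube_a below 0.03 m/s and x of tube_a in the frame of tray_tab between 0.005 and 0.056 m and y of tube_a in the frame of tray_tab between -0.069 and -0.039 m and z of tube_a in the frame of tray_tab between -0.027 and -0.005 m and x of each of tube_b, tube_c, tube_d, tube_e in the frame of dispenser above -0.036 m and z of each of tube_b, tube_c, tube_d, tube_e in the frame of dispenser above 0.04 m); the robot touches nothing.
It fails at once if the robot touches the guard (over 0.5 N) (contact force between any of the fingers, the arm and guard above 0.5 N).
It fails at once if the robot touches a tube (over 0.3 N) (contact force between any of the fingers, the arm and tube_a above 0.3 N or contact force between any of the fingers, the arm and tube_b above 0.3 N or contact force between any of the fingers, the arm and tube_c above 0.3 N or contact force between any of the fingers, the arm and tube_d above 0.3 N or contact force between any of the fingers, the arm and tube_e above 0.3 N).
It fails at once if a tube is lifted (more than 95 mm above the table) (height (world z) of any of tube_a, tube_b, tube_c, tube_d, tube_e above 0.095 m).
It fails at once if a thing standing by is moved more than 15 mm (distance of any of dropper_bottle, labels, marker from where it was at the start of the episode above 0.015 m).
It also fails if it takes over 40 s, if anything falls off the work surface, if the arm or the gripper's body presses on something with over 40 N, if the wrist force passes 120 N, or if a joint passes its speed limit or range.

## Robot

A 6-joint arm with a two-finger parallel gripper is mounted at the origin on a cart in front of the work surface, level with it; the furniture and walls round the work are solid. World frame = base frame: x ahead of the robot, y to its left, z up, the work surface at z = 0. Lengths are in mm, angles in degrees, forces in N, time in s.
With the tool pointing down it reaches from about 350 to 925 mm from the base axis. Payload 6.4 kg.
Tool frame: the origin (TCP) lies midway between the tips of the shut fingers; the grasp point (between the pads) lies 19 mm behind it (tcp_to_grasp is the distance from the TCP to the grasp point, in mm); z points along the fingers, y is the line along which they close (so a half turn about z gives the same grasp; the last joint's range is limited). The gripper opens to 94 mm and grips with 3 to 60 N. Pads are 16 mm wide; open, the fingers measure 119 mm over their backs; the gripper's body (75 mm by 177 mm) begins 78 mm behind the grasp point.
Start: joints at [60.155, 14.043, 89.255, -0, 76.702, -9.975], TCP at [220.926, 611.314, 180.455] pointing down, gripper open.
Joint ranges: [-179.41, 179.41], [-58.25, 129.5], [7.25, 145.43], [-54.29, 234.29], [11.92, 165.04], [-157.13, 157.13]. Speed limits (degrees/s): [147.25, 147.25, 180, 180, 180, 180].

## Interface

Orientations are given as a 3x3 rotation matrix whose columns are the frame's x, y, z axes.
In Python, from cell import * gives the robot as it stands. The module is installed in compiled form; this text tells all that it offers. Calls block until the motion is done:
- goto(position, orientation): joint-space move of the TCP to a pose.
- move_straight(position, max_speed=150, rotation=None): straight line of the TCP; rotation=None keeps the orientation; max_speed is the mean speed in mm/s.
- move_j(angles): joint-space move.
- move_gripper(opening, strength=None): finger opening in mm; strength is the grip in N (None keeps the last); returns when the fingers have stopped.
- wait(seconds).
- ik(position, orientation): joint angles nearest the present ones, or None.
- observe(): the state.
- get_image(name): name is "scene" or "top" or "wrist"; returns a dict with "img" (480x640x3 uint8, blue, green, red), "fx", "fy", "cx", "cy" (pixels), "position" and "orientation" of the camera in the world. Camera axes: x right, y down, z forward; pixel columns grow to the right and rows downward; lengths in mm; the calibration is good to about 2 mm. The wrist camera is an equidistant fisheye: a pixel r from the principal point sees the ray r / f radians off the axis. A picture is of the moment at which its call begins. There is no depth.
A pose or a line that the arm cannot do raises Unreachable and nothing moves.
- finish_job(): hands the job in; it is judged then, once.
Trained networks look in the newest picture that a camera, given by its name, has taken for a name from the list of things; names that differ only in an ending like _2 or _b are one class to them, and where a whole thing is asked for, a point or a joint stands for the part that bears it (a point fixed in the world has none). Each returns a list of dicts, best first, with "p" (0 to 1); they miss things now and then, are a little off and sometimes report something else, mostly with a low value. They report only what shows in the picture. A call takes as long as a camera call.
- outline_of(thing, camera): "pixels" (480x640 bool, what is visible of it) and "position" ([column, row] in pixels, amid what is visible of it).
The state is a dict: "clock": time; "q": joint angles; "qd": joint speeds; "tau": joint torques, N m; "tcp_pos": TCP position; "tcp_rot": TCP orientation; "force": force on the tool from outside, world axes, zero at the start; "ft_torque": the same for the moment, N m; "width": finger opening in mm; "gripper_force": force on a finger pad.
Only numpy, scipy, OpenCV 4.12 (cv2) and the standard library are available. Lean on these libraries where they do the work, as an engineer would, in place of code of your own. Each camera call takes 0.05 s, during which the arm holds its last target. There are 200 camera calls.

## Working session

There is one attempt and no reset: what is moved stays moved. The work goes in short steps, each a Python script; the robot and the scene stay as the last script left them, time stands still between calls to the robot, and variables do not carry over. Pictures are saved under pics/ and viewed, at most 10 in all, crops included, and the job is handed in when it is done.

```bash
mkdir -p pics
cat > h.py <<'E'
from cell import *
import numpy as np, cv2
def save(im,n): cv2.imwrite(f'pics/{n}.png',im)
def ray(c,uv):
    R=np.array(c['orientation']);
    d=np.array([(uv[0]-c['cx'])/c['fx'],(uv[1]-c['cy'])/c['fy'],1.])
    return np.array(c['position'],float),R@(d/np.linalg.norm(d))
def atz(c,uv,z):
    p,d=ray(c,uv); return p+d*(z-p[2])/d[2]
def tri(a,b):
    A=np.zeros((3,3));v=np.zeros(3)
    for p,d in (a,b):
        M=np.eye(3)-np.outer(d,d);A+=M;v+=M@p
    return np.linalg.solve(A,v)
def proj(c,P):
    q=np.array(c['orientation']).T@(np.array(P,float)-c['position'])
    return np.array([c['cx']+c['fx']*q[0]/q[2],c['cy']+c['fy']*q[1]/q[2]])
E
python3 - <<'E'
from h import *
for n in('top','scene'):
    c=get_image(n);save(c['img'],n)
    print(n,c['fx'],c['cx'],c['cy'],np.round(c['position']),np.round(c['orientation'],3).tolist())
    for t in('dispenser','guard','window','paddle','tray','tray_tab','lip','tube_a','dropper_bottle','labels','marker'):
        for o in outline_of(t,n)[:6 if t=='tube_a' else 2]:
            ys,xs=np.nonzero(o['pixels']);print(t,round(o['p'],2),np.round(o['position'],1),len(xs),(xs.min(),xs.max(),ys.min(),ys.max()) if len(xs) else '')
E
```

```text
top 588.1077878547733 316.1947912324117 238.67554535617202 [492.  81. 976.] [[0.022, -0.995, 0.101], [-1.0, -0.02, 0.018], [-0.016, -0.101, -0.995]]
dispenser 0.93 [432.8 259.6] 15048 (np.int64(341), np.int64(530), np.int64(154), np.int64(343))
dispenser 0.28 [408.1 235.3] 435 (np.int64(382), np.int64(447), np.int64(223), np.int64(249))
guard 0.79 [506.5 272.8] 2783 (np.int64(438), np.int64(530), np.int64(226), np.int64(310))
guard 0.59 [455.3 253. ] 2350 (np.int64(369), np.int64(499), np.int64(156), np.int64(283))
window 0.9 [502.7 273.2] 2747 (np.int64(439), np.int64(530), np.int64(225), np.int64(310))
paddle 0.86 [462.6 256.4] 1831 (np.int64(370), np.int64(499), np.int64(156), np.int64(283))
paddle 0.21 [504.2 272.7] 3147 (np.int64(437), np.int64(531), np.int64(225), np.int64(310))
tray 0.66 [389.5 297.2] 2886 (np.int64(351), np.int64(431), np.int64(272), np.int64(328))
tray_tab 0.69 [393.6 299.4] 2783 (np.int64(351), np.int64(431), np.int64(271), np.int64(328))
tray_tab 0.56 [417.1 215. ] 587 (np.int64(389), np.int64(455), np.int64(203), np.int64(232))
lip 0.8 [435.4 262. ] 14898
[... 1837 characters left out ...]
 np.int64(423), np.int64(211), np.int64(238))
tube_a 0.68 [384.4 201.3] 403 (np.int64(359), np.int64(410), np.int64(187), np.int64(214))
tube_a 0.56 [380.1 193.5] 368 (np.int64(352), np.int64(403), np.int64(182), np.int64(208))
tube_a 0.45 [391.1 218.3] 126 (np.int64(371), np.int64(419), np.int64(207), np.int64(228))
dropper_bottle 0.88 [316.9 243.3] 677 (np.int64(308), np.int64(327), np.int64(221), np.int64(264))
dropper_bottle 0.21 [425.9 270.9] 2243 (np.int64(387), np.int64(463), np.int64(242), np.int64(299))
labels 0.84 [295.3 227.2] 1412 (np.int64(274), np.int64(316), np.int64(203), np.int64(246))
marker 0.64 [357.9 310.9] 664 (np.int64(329), np.int64(385), np.int64(282), np.int64(339))
```

View pics/top.png

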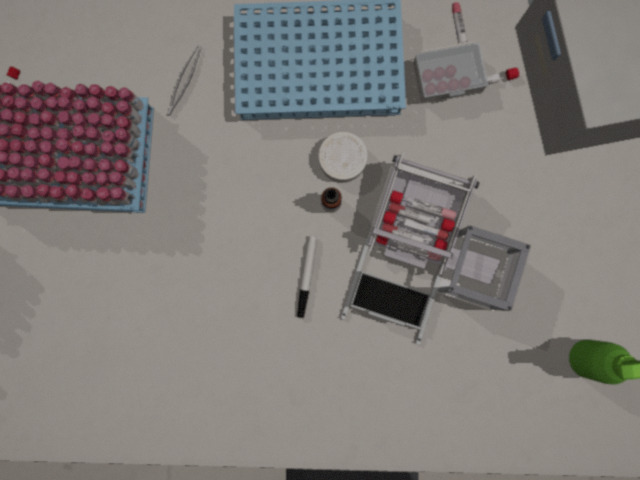

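View pics/scene.png

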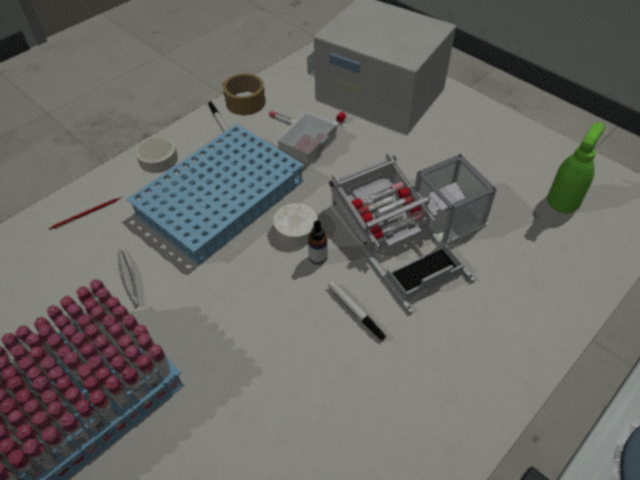

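Run:
```python
from h import *
t=cv2.imread('pics/top.png')[140:350,335:545]; s=cv2.imread('pics/scene.png')[140:320,325:505]
save(cv2.resize(t,(798,600)[:1]*0 or (600,600),interpolation=cv2.INTER_CUBIC),'topc')
save(cv2.resize(s,(600,600),interpolation=cv2.INTER_CUBIC),'scenec')
```

```text
(no output)
```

View pics/topc.png

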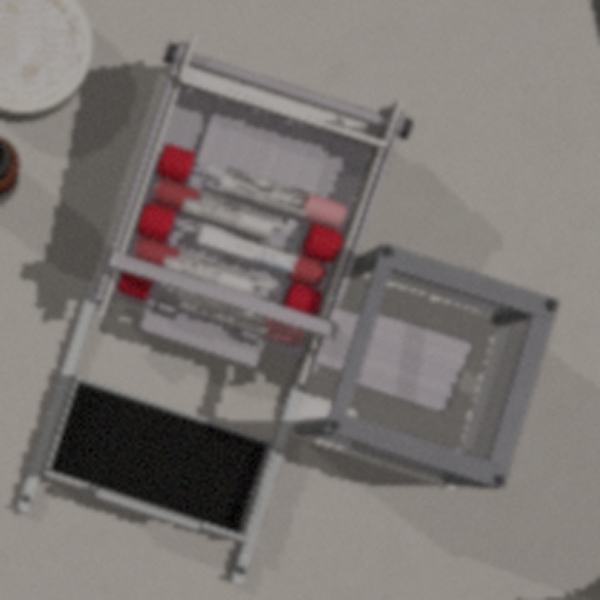

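View pics/scenec.png

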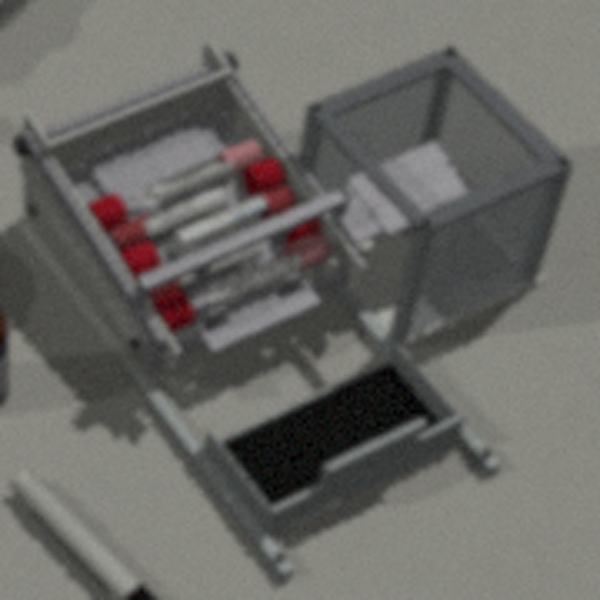

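```bash
cat > m.py <<'E'
from h import *
import json
T=lambda u:np.array(u)/(600/210)+[335,140]
S=lambda u:np.array(u)/(600/180)+[325,140]
ct,cs=get_image('top'),get_image('scene')
pts=dict(gBL=((385,246),(317,108)),gBR=((557,300),(452,52)),gFR=((502,487),(568,160)),gFL=((330,432),(425,222)),
 railL=((25,503),(285,568)),railR=((238,570),(490,462)),tabL=((97,490),(327,465)),tabR=((198,524),(425,427)),
 chBL=((185,45),(30,122)),chBR=((400,108),(215,50)),yL=((115,262),(145,280)),yR=((333,328),(340,200)))
W={}
for k,(a,b) in pts.items():
    A,B=T(a),S(b); P=tri(ray(ct,A),ray(cs,B)); W[k]=P
    print(k,np.round(P,1),'resid',np.round(proj(ct,P)-A,1),np.round(proj(cs,P)-B,1))
g=[W[k] for k in('gBL','gBR','gFR','gFL')]
G=np.mean(g,0);print('guard c',G.round(1),[round(float(np.linalg.norm(g[i]-g[i-1])),1) for i in range(4)])
xd=(g[0]+g[1]-g[2]-g[3]);yd=g[0]+g[3]-g[1]-g[2]
print('yaw',np.degrees(np.arctan2(xd[1],xd[0])),np.degrees(np.arctan2(-yd[0],yd[1])))
r=W['railL']-W['railR'];print('rail yaw',np.degrees(np.arctan2(-r[0],r[1])),np.linalg.norm(r))
r=W['tabL']-W['tabR'];print('tab yaw',np.degrees(np.arctan2(-r[0],r[1])),np.linalg.norm(r))
r=W['chBL']-W['chBR'];print('ch yaw',np.degrees(np.arctan2(-r[0],r[1])),np.linalg.norm(r))
o=observe();print(o['clock'],np.round(o['tcp_rot'],3).tolist(),o['width'])
E
python3 m.py
```

```text
gBL [ 603.4 -134.7   93.4] resid [0.7 1.1] [-1.1 -0.1]
gBR [ 578.1 -225.5   88.4] resid [0.3 0.4] [-0.4 -0. ]
gFR [ 481.  -191.7   97.8] resid [-0.3 -0.5] [0.5 0. ]
gFL [ 507.4 -102.4  101.7] resid [-0.3 -0.5] [0.5 0. ]
railL [463.4  50.4   3.5] resid [0.2 0.4] [-0.4 -0.1]
railR [427.5 -72.    3.1] resid [0.5 0.8] [-0.9 -0.1]
tabL [472.7  12.3  43.5] resid [0.2 0.3] [-0.3 -0. ]
tabR [454.5 -44.6  35.5] resid [0.4 0.6] [-0.7 -0.1]
chBL [712.7 -29.4  84.1] resid [0.3 0.5] [-0.5 -0.1]
chBR [ 681.5 -146.7   77.1] resid [0.4 0.7] [-0.7 -0.1]
yL [596.    7.5  78.9] resid [-0.2 -0.4] [0.4 0.1]
yR [ 563.2 -111.3   69.3] resid [-0.1 -0.1] [0.1 0. ]
guard c [ 542.5 -163.6   95.3] [101.6, 94.3, 103.3, 93.1]
yaw -18.893378573734992 -15.99367917780027
rail yaw -16.328299157692285 127.59697017615649
tab yaw -17.6598280901674 60.2944569980645
ch yaw -14.894331002151134 121.62313025839576
1.3 [[-0.94, 0.34, 0.0], [0.34, 0.94, 0.0], [-0.0, 0.0, -1.0]] 93.97596272721891
```

```bash
cat > d.py <<'E'
from h import *
a=np.radians(-16.5);xd=np.array([np.cos(a),np.sin(a),0]);yd=np.array([-xd[1],xd[0],0])
O=np.array([606.6,-58.5,0]);R=np.c_[-xd,yd,[0,0,-1]]
P=lambda x,y,z:O+x*xd+y*yd+[0,0,z]
E
python3 - <<'E'
from d import *
move_gripper(0)
goto(P(-190,0,150),R)
move_straight(P(-190,0,29),120)
move_straight(P(-165,0,29),80)
wait(.1);f0=np.array(observe()['force']);print('f0',f0.round(2))
x=-165
while x<-80:
    x+=2; move_straight(P(x,0,29),25)
    o=observe();f=(np.array(o['force'])-f0);fx=f@xd
    print(x,round(float((o['tcp_pos']-O)@xd),1),f.round(1),end=' | ')
    if fx<-7: break
wait(.3);o=observe();print('\nend',o['clock'],(np.array(o['force'])-f0).round(1),np.array(o['tcp_pos']).round(1))
c=get_image('top');save(cv2.resize(c['img'][140:350,335:545],(600,600)),'top2')
E
```

```text
f0 [-0.32  0.48 -0.44]
-163 -163.1 [-1.1 -0.5  0.2] | -161 -160.9 [ 0.8 -1.1  0.6] | -159 -158.9 [ 0.9 -0.8  0.6] | -157 -156.9 [ 0.6 -0.4  0. ] | -155 -154.9 [-0.3 -0.4 -0.1] | -153 -152.9 [ 0.6 -0.2  0.5] | -151 -150.9 [ 0.9 -1.2  0.6] | -149 -148.9 [ 0.9 -0.1  0. ] | -147 -146.9 [ 0.5 -1.3  0.3] | -145 -144.9 [ 0.4 -0.6  0.3] | -143 -142.9 [-0.1  0.3  0.3] | -141 -140.9 [ 1.1 -0.9  0.7] | -139 -138.9 [0.5 0.  0.6] | -137 -136.9 [ 0.6 -0.3  0.6] | -135 -134.9 [ 0.3 -1.2 -0.2] | -133 -132.9 [ 0.5 -1.1 -0.1] | -131 -130.9 [ 1.1 -0.9  1.2] | -129 -128.8 [-0.4  0.1  0.4] | -127 -126.9 [-0.3  0.   0.3] | -125 -124.9 [ 0.6 -1.   1.2] | -123 -122.9 [-0.2 -0.8  0.2] | -121 -120.9 [-0.3  0.1 -0.6] | -119 -118.9 [-0.1 -0.6 -0.9] | -117 -116.9 [0.1 0.3 1.1] | -115 -114.9 [ 0.4 -0.2  0.6] | -113 -112.9 [ 0.4 -0.1  0.8] | -111 -110.9 [ 0.1 -0.8 -0.7] | -109 -108.9 [-0.1 -0.3  0.2] | -107 -106.9 [ 1.1 -0.7  0.7] | -105 -104.9 [-0.3  0.2  1. ] | -103 -102.9 [ 0.7 -0.9  0.6] | -101 -100.9 [ 0.8 -1.1 -0.2] | -99 -98.9 [-0.1 -0.5 -0.1] | -97 -96.9 [ 1.  -1.   0.2] | -95 -94.9 [-0.2 -0.5  1. ] | -93 -92.9 [ 0.6 -0.7  0.5] | -91 -90.9 [0.3 0.8 0.1] | -89 -88.8 [ 0.3  0.  -0.4] | -87 -86.9 [ 0.8 -0.1  0.5] | -85 -84.9 [-0.1 -1.4 -0.4] | -83 -82.9 [-0.3 -0.7  0.5] | -81 -80.9 [ 0.1 -0.4 -0. ] | -79 -78.9 [ 0.7 -0.  -0.1] | 
end 17.8 [ 0.3 -0.7  0.7] [530.8 -36.1  29. ]
```

View pics/top2.png

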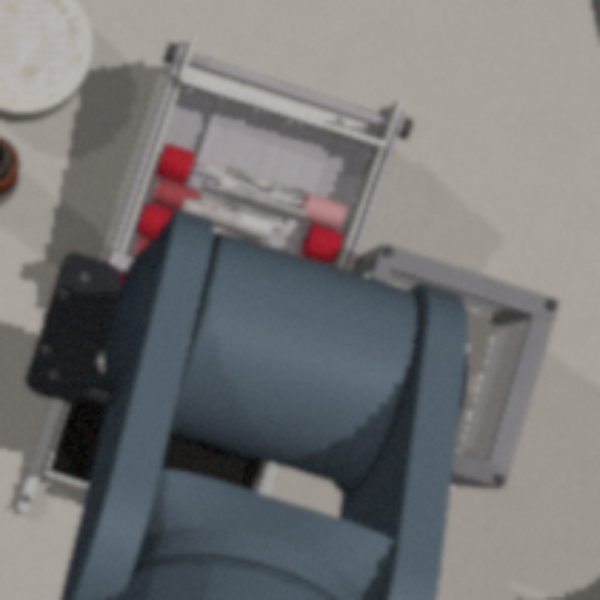

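Run:
```python
from d import *
o=observe();print(o['width'],o['gripper_force'],o['clock'],np.round(o['tcp_pos'],1))
c=get_image('scene');save(c['img'][100:400,200:600],'sc2')
W=get_image('wrist');save(W['img'],'wr')
for z in(29,126):
  p=proj(get_image('top'),np.r_[np.array(o['tcp_pos'])[:2],z]);print((p-[335,140])*600/210)
  print(proj(c,np.r_[np.array(o['tcp_pos'])[:2],z])-[200,100])
```

```text
0.3934940557171509 0.0 17.85 [530.8 -36.   29. ]
[183.14867953 387.80590586]
[212.38508534 148.55082947]
[207.04842583 380.36344114]
[218.92455624 111.32548183]
```

View pics/sc2.png

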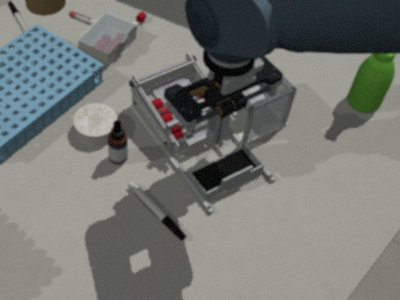

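View pics/wr.png

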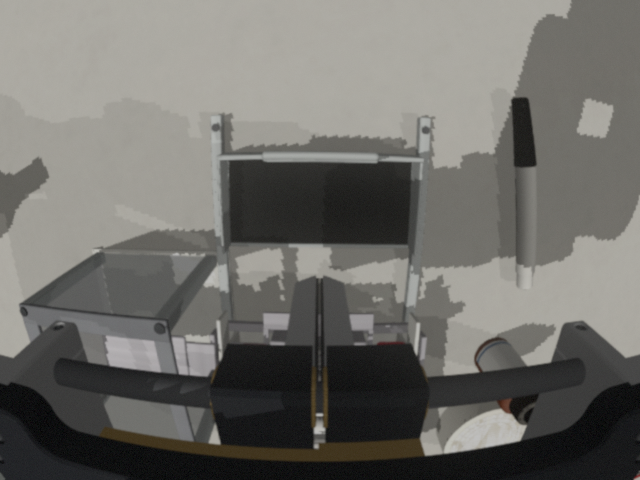

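Run:
```python
from d import *
from scipy.optimize import least_squares
c=get_image('wrist');o=observe()
print({k:c[k] for k in('fx','cx','cy')},np.round(c['position'],1),np.round(c['orientation'],3).tolist(),np.round(o['tcp_rot'],3).tolist(),o['q'])
Rc=np.array(c['orientation'])
def fp(P):
    q=Rc.T@(np.array(P)-c['position']);r=np.hypot(q[0],q[1]);t=np.arctan2(r,q[2]);return np.array([c['cx'],c['cy']])+c['fx']*t*q[:2]/r
t=np.array(o['tcp_pos']);print('tcp',fp(t),'grasp',fp(t+[0,0,19]))
for n,p in dict(tab=(463.6,-16.2,40),tabL=(472.7,12.3,42),tabR=(454.5,-44.6,42),railL=(463.4,50.4,5),railR=(427.5,-72,5),gFL=(507.4,-102.4,95),gFR=(481,-191.7,95),lip0=P(-50,0,34)).items(): print(n,fp(p).round())
```

```text
{'fx': 371.64829954431775, 'cx': 319.08313702298415, 'cy': 236.8894787368565} [450.7 -11.5 232.6] [[0.283, 0.919, 0.275], [0.959, -0.272, -0.081], [0.0, 0.287, -0.958]] [[-0.959, 0.284, -0.0], [0.284, 0.959, -0.0], [0.0, -0.0, -1.0]] [-1.61044511e+01  9.52806860e+00  1.11950375e+02 -5.10095523e-04
  5.85222381e+01 -8.96038167e+01]
tcp [317.45501326 273.95678885] grasp [317.32788457 287.22041717]
tab [317. 155.]
tabL [375. 157.]
tabR [259. 155.]
railL [421. 123.]
railR [214. 124.]
gFL [161. 320.]
gFR [ 19. 305.]
lip0 [317. 321.]
```

Run:
```python
from d import *
def tray():
    c=get_image('scene');o=outline_of('tray','scene')[0];return o['p'],np.round(o['position'],1)
def st(n):
    o=observe();f=np.array(o['force']);t=np.array(o['tcp_pos'])-O
    print(n,o['clock'],'x',round(float(t@xd),1),'y',round(float(t@yd),1),'z',round(float(t[2]),1),'fx',round(float(f@xd),2),f.round(1))
st('0');print(tray());st('0b')
move_straight(P(-79,0,62),150);st('up')
move_straight(P(-172,0,62),150);st('back')
move_straight(P(-172,0,24),120);st('down');print(tray())
move_straight(P(-160,0,24),60);st('a')
move_straight(P(-140,0,24),60);st('b');print(tray())
save(get_image('scene')['img'][180:340,340:540],'x');im=cv2.imread('pics/x.png');save(cv2.resize(im,(750,600)),'sc3')
```

```text
0 18.1 x -79.0 y -0.0 z 29.0 fx -0.15 [-0.2 -0.3  0.1]
(0.66, array([428.6, 270. ]))
0b 18.2 x -79.0 y 0.0 z 29.0 fx -0.73 [-0.7  0.4 -1.3]
up 18.5667 x -78.4 y -0.0 z 62.5 fx -0.52 [-0.4  0.6  0.7]
back 19.3333 x -171.5 y -0.1 z 62.0 fx 0.21 [ 0.1 -0.5 -0.1]
down 19.8 x -171.7 y -0.0 z 23.9 fx -0.74 [-0.4  1.2 -0.6]
(0.6, array([411.1, 278. ]))
a 20.25 x -159.3 y -0.0 z 24.4 fx -0.13 [-0.2 -0.3  1.1]
b 20.7333 x -139.8 y -0.0 z 23.9 fx -0.39 [-0.5 -0.2 -0.1]
(0.78, array([421.7, 274.6]))
```

View pics/sc3.png

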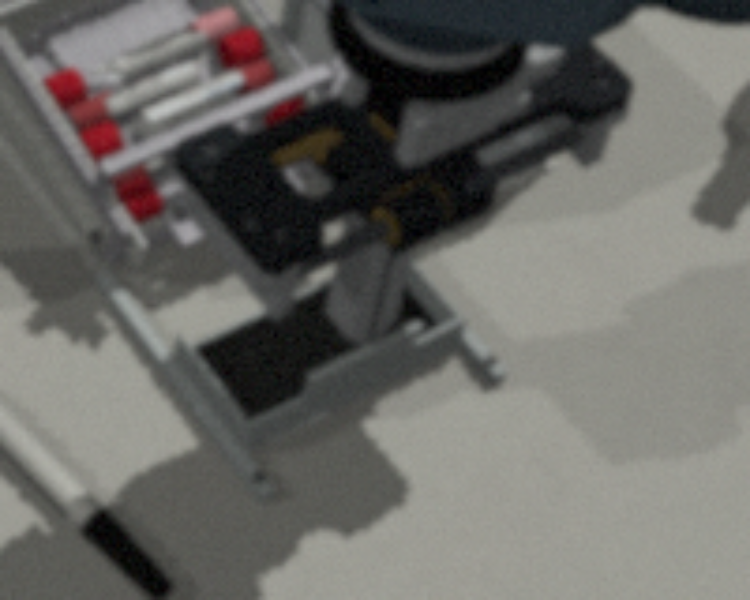

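Run:
```python
from d import *
c=get_image('scene');k=lambda p:((proj(c,p)-[340,180])*3.75).round()
for x in(-148,-140,-132):
  for z in(24,45,60): print(x,z,k(P(x,0,z)))
for z in (26,42):print('tab',z,k(P(-149,30,z)),k(P(-149,-30,z)),'wall',k(P(-149,59,z)),k(P(-149,-59,z)))
print('rail',k(P(-168,64,5)),k(P(-168,-64,5)))
im=c['img'][225:300,390:490];save(cv2.resize(im,(800,600),interpolation=cv2.INTER_CUBIC),'sc4')
print('scale8 off 390,225', ((proj(c,P(-148,0,24))-[390,225])*8).round(),((proj(c,P(-149,30,42))-[390,225])*8).round(),((proj(c,P(-149,-30,42))-[390,225])*8).round())
```

```text
-148 24 [359. 370.]
-148 45 [366. 342.]
-148 60 [371. 322.]
-140 24 [349. 357.]
-140 45 [355. 329.]
-140 60 [360. 309.]
-132 24 [338. 344.]
-132 45 [344. 317.]
-132 60 [349. 296.]
tab 26 [306. 397.] [415. 341.] wall [252. 424.] [466. 315.]
tab 42 [310. 376.] [421. 320.] wall [255. 404.] [473. 294.]
rail [262. 487.] [493. 367.]
scale8 off 390,225 [366. 428.] [262. 442.] [498. 323.]
```

View pics/sc4.png

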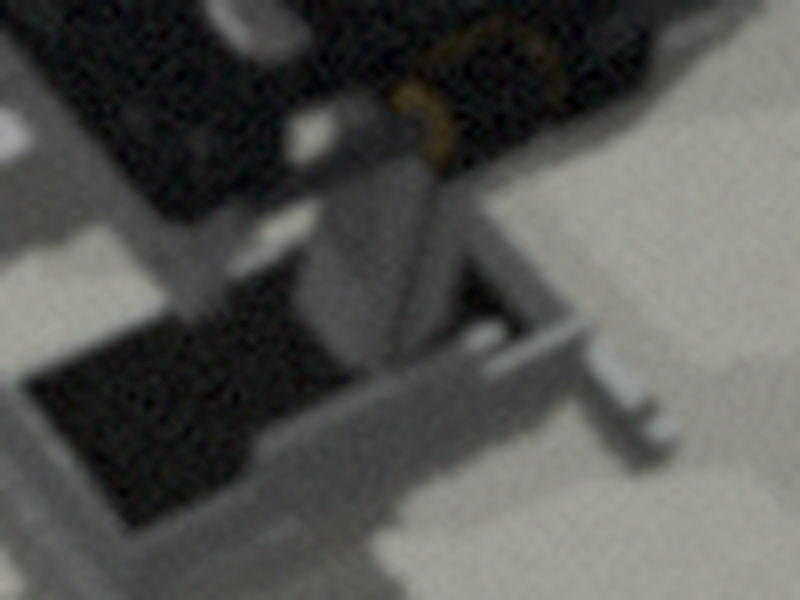

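```bash
cat >> d.py <<'E'
def tray():
    get_image('scene');o=outline_of('tray','scene')
    if not o: return None
    ys,xs=np.nonzero(o[0]['pixels']);return round(o[0]['p'],2),int(xs.min()),int(xs.max()),int(ys.min()),int(ys.max())
def st(n=''):
    o=observe();f=np.array(o['force']);t=np.array(o['tcp_pos'])-O
    print(n,round(o['clock'],2),'xyz',round(float(t@xd),1),round(float(t@yd),1),round(float(t[2]),1),'fx,fz',round(float(f@xd),2),f[2].round(1));return float(f@xd)
E
python3 - <<'E'
from d import *
print(tray())
move_straight(P(-140,0,62),150);move_straight(P(-174,0,62),150);move_straight(P(-174,0,10),150);st('down');print(tray())
for x in(-164,-158,-152,-146,-140,-134):
    move_straight(P(x,0,10),80)
    if st()<-5: break
print(tray());st()
E
```

```text
(0.65, 332, 432, 162, 251)
down 22.31 xyz -173.5 -0.1 10.1 fx,fz -0.46 1.3
(0.74, 387, 442, 249, 299)
 22.68 xyz -163.0 -0.0 10.9 fx,fz 0.32 -0.8
 22.93 xyz -157.7 -0.0 10.1 fx,fz 0.65 -0.9
 23.18 xyz -151.6 -0.0 10.0 fx,fz 0.1 0.8
 23.43 xyz -145.5 -0.0 10.1 fx,fz 0.57 -0.7
 23.68 xyz -139.4 -0.0 10.1 fx,fz 0.05 -0.1
 23.93 xyz -133.4 -0.0 10.1 fx,fz 1.15 0.3
(0.81, 378, 454, 242, 288)
 24.03 xyz -133.7 -0.0 10.1 fx,fz 0.61 -0.3
```

Run:
```python
from d import *
x=-134
while x<-88:
    x+=4; move_straight(P(x,0,10),80)
    f=st()
    if f<-5: break
wait(.15);st('hold')
move_straight(P(x-15,0,10),150);print(tray());st()
```

```text
24.28 xyz -129.7 -0.0 10.1 fx,fz -0.79 -0.2
 24.53 xyz -125.6 -0.0 10.1 fx,fz 0.62 -0.3
 24.78 xyz -121.6 -0.0 10.1 fx,fz 0.78 -0.4
 25.03 xyz -120.4 0.1 9.6 fx,fz -8.08 6.1
hold 25.18 xyz -120.5 0.1 9.5 fx,fz -8.13 6.4
(0.67, 375, 449, 243, 283)
 25.53 xyz -132.1 -0.0 10.3 fx,fz -0.6 -0.1
```

Run:
```python
from d import *
c=get_image('top');T=lambda u:np.array(u)/(600/210)+[335,140]
for u in((470,345),(447,408),(340,310),(325,370)):
    q=atz(c,T(u),62)-O;print('paddle',round(float(q@xd),1),round(float(q@yd),1))
gx,gy=-31.6,-119
move_straight(P(-135,0,130),250)
move_straight(P(gx,gy,130),200)
print(tray());
o=outline_of('tray','scene')
t=get_image('top');st('above')
move_straight(P(gx,gy,66),130);st('in')
z=66
while z>46:
    z-=2.5; move_straight(P(gx,gy,z),50);st()
    if np.array(observe()['force'])[2]>9: break
wait(.2);st('pressed')
```

```text
paddle -12.1 -137.5
paddle -48.7 -135.1
paddle -15.2 -65.2
paddle -48.9 -66.7
(0.94, 375, 450, 229, 283)
above 27.36 xyz -32.1 -118.2 130.0 fx,fz -0.27 -0.4
in 28.0 xyz -31.1 -119.0 66.5 fx,fz 0.33 0.5
 28.25 xyz -31.1 -119.1 64.2 fx,fz -0.33 -0.5
 28.5 xyz -31.7 -119.0 60.9 fx,fz -0.28 0.1
 28.75 xyz -31.8 -119.0 58.2 fx,fz 0.63 0.1
 29.0 xyz -31.8 -118.9 55.8 fx,fz -0.88 0.1
 29.25 xyz -31.8 -119.0 53.3 fx,fz -0.06 0.2
 29.5 xyz -31.8 -119.0 50.8 fx,fz 0.23 0.1
 29.75 xyz -31.8 -119.0 48.3 fx,fz -0.66 0.8
 30.0 xyz -31.8 -119.0 45.8 fx,fz 0.15 0.0
pressed 30.2 xyz -31.5 -119.0 46.1 fx,fz 0.68 -0.4
```

Run:
```python
from d import *
gx,gy=-31.6,-117
z=46;hit=False
while z>20:
    z-=2.5; move_straight(P(gx,gy,z),50);st()
    if np.array(observe()['force'])[2]>9: hit=True;break
if hit:
    wait(.3);st('pressed')
    move_straight(P(gx,gy,130),140);st('up')
```

```text
30.45 xyz -31.9 -116.8 43.2 fx,fz 0.25 -0.1
 30.7 xyz -31.8 -117.0 40.7 fx,fz 0.22 0.5
 30.95 xyz -31.8 -117.0 38.3 fx,fz -0.09 -0.9
 31.2 xyz -31.2 -117.1 36.3 fx,fz 0.03 2.3
 31.45 xyz -31.2 -117.1 33.8 fx,fz 0.75 3.8
 31.7 xyz -31.1 -117.1 31.2 fx,fz 1.31 3.1
 31.95 xyz -31.4 -117.1 28.5 fx,fz 0.89 4.2
 32.2 xyz -31.6 -117.0 25.9 fx,fz 0.74 4.0
 32.45 xyz -31.2 -117.0 24.8 fx,fz -2.19 12.2
pressed 32.75 xyz -31.1 -117.1 24.8 fx,fz -2.49 11.9
up 33.66 xyz -32.8 -116.8 128.4 fx,fz 0.44 0.4
```

Run:
```python
from d import *
wait(.3);c=get_image('scene');print(observe()['clock'])
save(cv2.resize(c['img'][170:320,330:530],(800,600),interpolation=cv2.INTER_CUBIC),'fin')
for o in outline_of('tube_a','scene')[:7]: print(round(o['p'],2),np.round(o['position'],1))
```

```text
34.0083
0.8 [387.4 209.3]
0.76 [394.8 225. ]
0.63 [395.3 266.4]
0.63 [393.6 219.2]
0.6 [381.9 199.2]
```

View pics/fin.png

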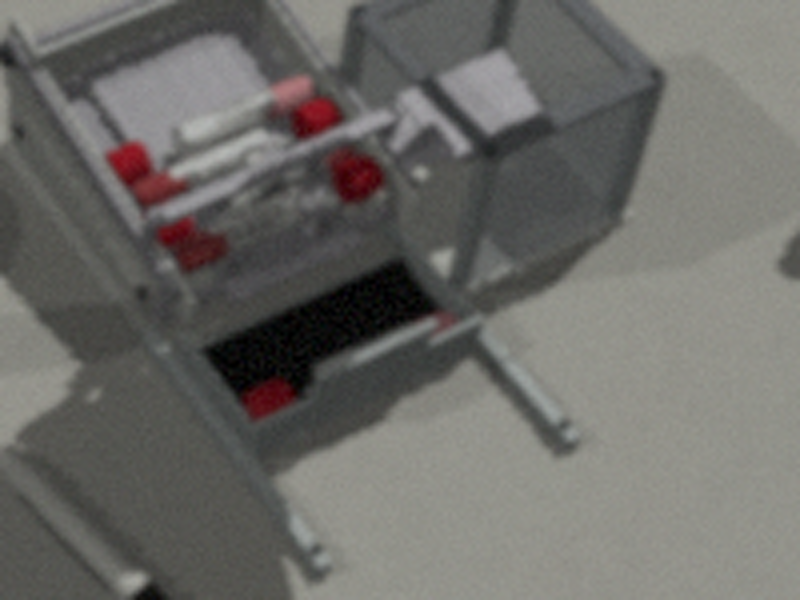

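```bash
python3 -c "
from cell import *
print(finish_job())"
```

```text
the job is handed in; nothing more can be done
None
```

I handed the job in at about 34 s. The tray is pushed home against its stop and the lever was pressed once to its stop. The last picture shows one tube in the tray and the other four still in the chute; I inferred the lever's return from the next tube having rolled up. The fingertips sit about 24 mm higher than the reported TCP, so my first two pushes passed over the tab before I went lower.

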